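# Unhook the parked programming adapter

### The job

A programming adapter is parked in the bench holder, its plug caught under the keeper bar and its tail behind the retaining lip. Lift its tail so that it tilts clear of the lip, draw it back out from under the bar without wrenching it against the bar, then set it down (do not drop it) flat and right way up in the empty grey tray. Leave the other adapter that lies loose on the worktop where it is.

Things in the scene. Friction and masses are not known exactly. Their poses are not given: they have to be found in the camera images.
- adapter: parked in the holder: dark flat block 55 x 30 x 12 mm (x -34 to 21, y +-15, z 0 to 12 mm), metal plug at its front (x 20 to 34, y +-6, z 4 to 8 mm), 16 to 28 g. Origin: middle of its 68 mm length, on the underside; x to the plug, z up. Grip the block across y, about 14 mm tailward of the origin, where the holder leaves its sides free; front bottom edge (x 21, z 0) is where to tilt it
- holder: fixed, aluminium and grey plastic, base plate 116 x 60 x 6 mm. Origin: centre of its underside on the worktop; x from lip to keeper bar, roughly away from the robot. Adapter is parked with its origin at (0, 0, 30) mm, axes parallel, on a seat of top z 30, 24 mm wide (42 mm for x > 7). Side guides x 8 to 22, y +-17 to 21, top z 35. Tail must go up 10 to 15 degrees, then back along -x 15 mm or more
- keeper: the holder's fixed keeper bar; origin: centre of its near lower edge, axes as the holder's, at its (27, 0, 41) mm. The bar runs 14 mm on to +x, is 30 mm wide and 6 mm high, and covers the last 7 mm of the plug, 3 mm above it; a back stop stands 3.5 mm beyond the plug's end
- lip (a point): top centre of the holder's retaining lip, at its (-40, 0, 36) mm: an upright plate 6 mm thick (x), 24 mm wide, 6 mm higher than the seat, 3 mm behind the adapter's tail
- tray: fixed empty grey open tray, 180 (x) x 160 (y) x 18 mm high, walls 4 mm, inner floor 4 mm above its origin. Origin: centre of its underside, on the worktop; its x axis points away from the robot, within 17 degrees
- spare_adapter: a second adapter of the same form and size (same frame), lying loose on the worktop between holder and tray; leave it alone
There are look-alikes about, which are no part of the job. Leave any pink or turquoise look-alike of the adapter alone.

How it is judged:
By the outcome, as a careful person would: the job done as asked, in the order asked, and still so for the second after the job is handed in, with the robot touching nothing.
It also fails if it takes over 35 s, if anything falls off the work surface, if the arm or the gripper's body presses on something with over 40 N, if the wrist force passes 120 N, or if a joint passes its speed limit or range.

### The arm

A 6-joint arm with a two-finger parallel gripper is mounted at the origin on a cart in front of the work surface, level with it; the furniture and walls round the work are solid. World frame = base frame: x ahead of the robot, y to its left, z up, the work surface at z = 0. Lengths are in m, angles in rad, forces in N, time in s.
With the tool pointing down it reaches from about 0.35 to 1 m from the base axis. Payload 7.1 kg.
Tool frame: the origin (TCP) lies midway between the tips of the shut fingers; the grasp point (between the pads) lies 19 mm behind it; x points along the fingers, z is the direction in which the jaws open and shut, and the axes are right-handed (so a half turn about x gives the same grasp; the last joint's range is limited). The gripper opens to 85 mm and grips with 20 to 120 N. Pads are 22 mm wide; open, the fingers measure 114 mm over their backs; the gripper's body (76 mm by 85 mm) begins 54 mm behind the grasp point. The pads swing forward as they close: fully open they stand 13 mm farther back than shut.
Start: joints at [1.088, 0.423, 1.63, -0, 1.089, -0.019], TCP at [0.28, 0.559, 0.231] pointing down, gripper open.
Joint ranges: [-3, 3], [-0.9, 2.11], [0.09, 2.58], [-1.31, 4.45], [0.11, 2.69], [-2.54, 2.54]. Speed limits (rad/s): [2.39, 2.39, 3.01, 3.14, 3.14, 3.14].

### API

Orientations are given as a rotation vector (axis times angle).
In Python, from plant import readout, get_image, workorder gives the robot as it stands.
- The arm moves only by the shell command python3 -m jog 'ROWS' [OPENING] [FORCE]. ROWS is JSON, a list of rows, each an object of numbers: "x", "y", "z": the shift along the tool's x, y, z in cm; "yaw": the turn about the tool's x in degrees. In form: [{"x": .., "y": .., "z": .., "yaw": ..}, ...]. A call has 1 to 12 rows; each row is the pose to reach, as a shift and turn from the pose commanded when the call began, along the tool's axes at that moment; what a row does not reach only later rows make up. A row lasts 1/12 s, in which the tool goes at most 41.7 mm and 7.16 degrees, less where a joint would pass 70% of its speed; a pose out of reach is approached as far as the arm can. A call with a gripper value outside its range is refused whole. OPENING is the opening, from -1 (shut) to 1 (fully open), set as the call begins (- or left out, the last holds). The fingers move at their own pace and stop on an object; FORCE is the grip in N (left out, the last holds). Time passes only in rows, so rows that repeat a pose let the fingers close. It gives the time, the measured TCP pose, the force and the opening at its end, in the units of the state.
- readout.get_state(): the state, without advancing time (a new reading comes with each control period).
- get_image(name): name is "side" or "top" or "wrist"; returns a dict with "img" (480x640x3 uint8, red, green, blue), "range_z" (480x640 float32, m along the optical axis (not along the pixel's ray), 0 where there is no reading), "vertical_fov" (degrees; the focal length in pixels is half the picture's height over the tangent of half this angle, whatever the lens; pixels are square), "cx", "cy" (the principal point, pixels), "distortion" ([k1, k2, p1, p2, k3] as OpenCV has them; the pictures are not rectified), "origin" and "attitude" of the camera in the world. Camera axes: x right, y up, looking along -z (the intrinsics and any distortion apply to the point x, -y, -z); pixel columns grow to the right and rows downward; lengths in m; the calibration is good to about 2 mm. A picture is of the moment at which its call begins.
- workorder.finish_job(): hands the job in, once; it reports no verdict.
The state is a dict: "time": time; "qpos": joint angles; "dq": joint speeds; "joint_torque": joint torques, N m; "eef_pos": TCP position; "tcp_rot": TCP orientation; "force": force on the tool from outside, world axes, zero at the start; "ft_torque": the same for the moment, N m; "grip_width": finger opening in m.
Only numpy, scipy, OpenCV 4.12 (cv2) and the standard library are available. Lean on these libraries where they do the work, as an engineer would, in place of code of your own. Each camera call takes 0.05 s, during which the arm holds its last target. There are 200 camera calls.

## Working session

There is one attempt and no reset: what is moved stays moved. The work goes in short steps, Python scripts to look and compute and a shell command to move; the robot and the scene stay as the last step left them, time stands still between calls to the robot, and variables do not carry over. Pictures are saved under pics/ and viewed, about 8 in all and at most 12, crops included, and the job is handed in when it is done.

```bash
mkdir -p pics; ls; cat > h.py <<'E'
import numpy as np, cv2, pickle
from scipy.spatial.transform import Rotation as R
from plant import readout, get_image, workorder
def snap(n,tag):
    d=get_image(n); pickle.dump(d,open(f'pics/{tag}.pkl','wb')); cv2.imwrite(f'pics/{tag}.png',d['img'][:,:,::-1]); return d
def load(tag): return pickle.load(open(f'pics/{tag}.pkl','rb'))
def att(d):
    a=np.array(d['attitude'],float)
    return a if a.shape==(3,3) else R.from_rotvec(a).as_matrix()
def K(d):
    f=240/np.tan(np.radians(d['vertical_fov'])/2); return np.array([[f,0,d['cx']],[0,f,d['cy']],[0,0,1.]])
def rays(d,uv):
    p=cv2.undistortPoints(np.array(uv,float).reshape(-1,1,2),K(d),np.array(d['distortion'],float)).reshape(-1,2)
    return np.c_[p[:,0],-p[:,1],-np.ones(len(p))]
def cloud(d):  # HxWx3 world
    v,u=np.mgrid[:480,:640]; r=rays(d,np.c_[u.ravel(),v.ravel()])
    return ((r*d['range_z'].reshape(-1,1))@att(d).T+np.array(d['origin'])).reshape(480,640,3)
def onplane(d,uv,z):
    r=rays(d,uv)@att(d).T; o=np.array(d['origin']); return o+r*((z-o[2])/r[:,2])[:,None]
def project(d,P):
    c=(np.atleast_2d(P)-np.array(d['origin']))@att(d); c=c*[1,-1,-1]
    return cv2.projectPoints(c,np.zeros(3),np.zeros(3),K(d),np.array(d['distortion'],float))[0].reshape(-1,2)
E
python3 - <<'E'
from h import *
d=snap('top','top0'); print({k:v for k,v in d.items() if k not in('img','range_z')})
s=snap('side','side0'); print({k:v for k,v in s.items() if k not in('img','range_z')})
print(readout.get_state())
E
```

```text
pics
{'vertical_fov': 43.94337324466862, 'cx': 324.86051408189843, 'cy': 233.43212119904504, 'distortion': array([0.02767419, 0.        , 0.        , 0.        , 0.        ]), 'origin': array([0.32967805, 0.03463519, 1.26167127]), 'attitude': array([ 0.14082696, -0.14005694, -1.57650166])}
{'vertical_fov': 54.23897463636804, 'cx': 316.37067647422055, 'cy': 240.6059515094067, 'distortion': array([-0.09935097,  0.        ,  0.        ,  0.        ,  0.        ]), 'origin': array([ 0.31656071, -0.6261304 ,  0.57207811]), 'attitude': array([ 0.936279  , -0.14020992, -0.290001  ])}
{'time': 0.1, 'qpos': array([ 1.08800614e+00,  4.23769608e-01,  1.63061837e+00,  1.38707055e-06,
        1.08859363e+00, -1.89626311e-02]), 'dq': array([ 0.0016346 , -0.00059544, -0.00481862,  0.00137976, -0.00211714,
       -0.00044551]), 'joint_torque': array([-1.36861385e-05, -5.58420503e+01, -2.82444710e+01, -1.32350810e-04,
        3.03100249e-03,  3.51308324e-05]), 'eef_pos': array([0.27933458, 0.55854947, 0.2306183 ]), 'tcp_rot': array([-0.86186015,  1.39484358,  0.86070253]), 'force': array([0.59773964, 0.56137334, 0.35368053]), 'ft_torque': array([-0.00259057, -0.03958702, -0.00509516]), 'grip_width': 0.0852718951646392}
```

View pics/top0.png

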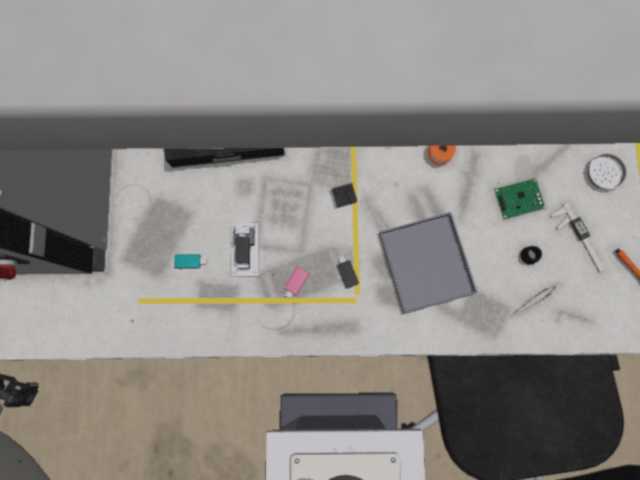

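The top view shows the holder at about (244,250), with a dark adapter parked in it. The tray is at (427,262) and the loose dark spare at (347,273). The look-alikes are turquoise (188,261) and pink (296,282), plus a dark square at (344,195). The one in the holder fits the description. I'll confirm it in one enlarged crop.

```bash
python3 - <<'E'
from h import *
d=load('top0'); s=load('side0')
P=cloud(d)
for n,uv in dict(holder=(244,250),tray=(427,262),spare=(347,273)).items(): print(n,P[uv[1],uv[0]].round(4))
c=P[250,244]; q=project(s,[c])[0].astype(int); print('side px',q)
a=cv2.resize(d['img'][210:290,204:284],(400,400),interpolation=cv2.INTER_CUBIC)
u,v=q; b=cv2.resize(s['img'][max(v-60,0):v+60,max(u-60,0):u+60],(400,400),interpolation=cv2.INTER_CUBIC)
cv2.imwrite('pics/c1.png',np.hstack([a,b])[:,:,::-1])
# tray corners & holder plate by height
z=P[:,:,2]
def rect(m,n):
    k,l,st,ce=cv2.connectedComponentsWithStats(m.astype(np.uint8)); 
    for i in range(1,k):
        if st[i,4]>n:
            r=cv2.minAreaRect(P[l==i][:,:2].astype(np.float32)); print(st[i],np.array(r[0]).round(4),np.array(r[1]).round(4),r[2], np.median(z[l==i]))
roi=np.zeros_like(z,bool); roi[205:320,370:485]=1
print('tray');rect(roi&(z>.0105)&(z<.03),30); 
roi[:]=0; roi[210:290,220:270]=1
print('holder');rect(roi&(z>.004),30);print('block');rect(roi&(z>.034),20)
E
```

```text
holder [0.5172 0.2024 0.0389]
tray [ 0.493  -0.183   0.0014]
spare [ 0.4703 -0.0118  0.0093]
side px [289 209]
tray
[379 212  99 102 714] [ 0.4924 -0.1821] [0.1806 0.1635] 15.17853832244873 0.01630614625466631
holder
[ 230  222   30   55 1268] [0.4419 0.1577] [0.3168 0.1027] 29.681438446044922 0.029362514393957984
block
[233 227  17  36 518] [0.4361 0.1446] [0.2992 0.0643] 33.80049133300781 0.041657360983444636
[237 265  11   3  21] [0.4842 0.2065] [0.0046 0.0203] 0.10244999080896378 0.03577851385528308
```

View pics/c1.png

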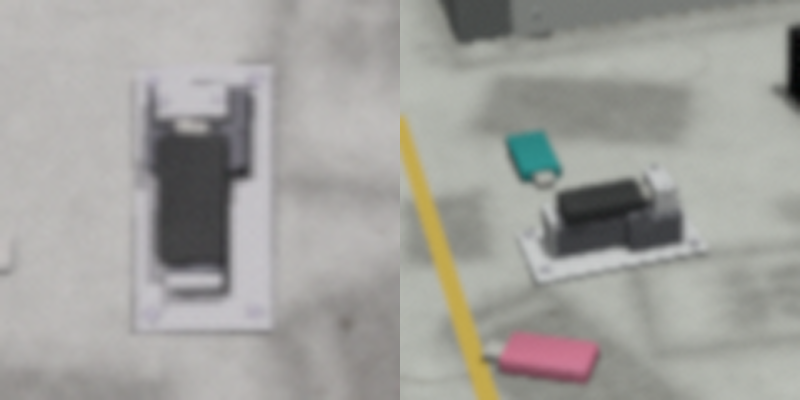

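The crop confirms it. The dark adapter lies in the holder with its metal plug under the bar at the far end, and the white lip is at the near end (about (243,266) full frame). The spare lies on the worktop at (347,273). Next I'll compute the approach move.

```bash
cat >> h.py <<'E'
def tool(s=None):
    s=s or readout.get_state(); return np.array(s['eef_pos']),R.from_rotvec(s['tcp_rot']).as_matrix()
def todo(target,yawdir=None):
    """shift in tool axes (cm) to target; yaw (deg) to bring tool z parallel to +-yawdir"""
    p,M=tool(); print('shift cm',(M.T@(np.array(target)-p)*100).round(2))
    if yawdir is not None:
        v=M.T@np.array([*yawdir,0]); a=np.degrees(np.arctan2(-v[1],v[2])); print('yaw',round((a+90)%180-90,2),'alt',round((a+90)%180-90-180,2))
E
python3 - <<'E'
from h import *
d=load('top0'); P=cloud(d)
C=onplane(d,[(230.6,223),(259,223),(259,276.4),(230.6,276.4)],.006); print(C.round(4)); print(C.mean(0))
T=onplane(d,[(379,231),(452,214),(475,296),(402,313)],.018); print(T.round(4),T.mean(0))
p,M=tool(); print(p,M.round(3))
z=P[:,:,2]; m=(P[:,:,0]>.1)&(P[:,:,0]<.75)&(P[:,:,1]>.1)&(P[:,:,1]<.8)&(z>.05)
for y in np.arange(.1,.8,.05):
    k=m&(abs(P[:,:,1]-y)<.025); 
    if k.any(): print(round(y,2),k.sum(),'x',P[k][:,0].min().round(3),P[k][:,0].max().round(3),'z',z[k].max().round(3))
todo([.43,.2,.22],[0,1])
E
```

```text
[[0.5813 0.2366 0.006 ]
 [0.5806 0.1755 0.006 ]
 [0.4654 0.1744 0.006 ]
 [0.4661 0.2345 0.006 ]]
[0.5233466  0.20525685 0.006     ]
[[ 0.5583 -0.081   0.018 ]
 [ 0.5935 -0.2376  0.018 ]
 [ 0.4187 -0.2768  0.018 ]
 [ 0.385  -0.124   0.018 ]] [ 0.48886846 -0.17986469  0.018     ]
[0.27933458 0.55854947 0.2306183 ] [[-0.001 -0.894  0.447]
 [-0.001  0.447  0.894]
 [-1.     0.    -0.001]]
0.1 11265 x 0.402 0.443 z 1.082
0.15 7742 x 0.402 0.733 z 1.081
0.2 110 x 0.553 0.734 z 0.062
0.25 178 x 0.714 0.734 z 0.063
0.3 1085 x 0.207 0.733 z 0.723
0.35 809 x 0.222 0.732 z 0.699
0.4 24 x 0.241 0.265 z 0.605
0.5 12972 x 0.237 0.731 z 0.444
0.55 680 x 0.247 0.467 z 0.364
0.6 137 x 0.465 0.467 z 0.217
0.65 12 x 0.466 0.467 z 0.113
shift cm [  1.1  -29.52 -25.32]
yaw -26.58 alt -206.58
```

View pics/side0.png

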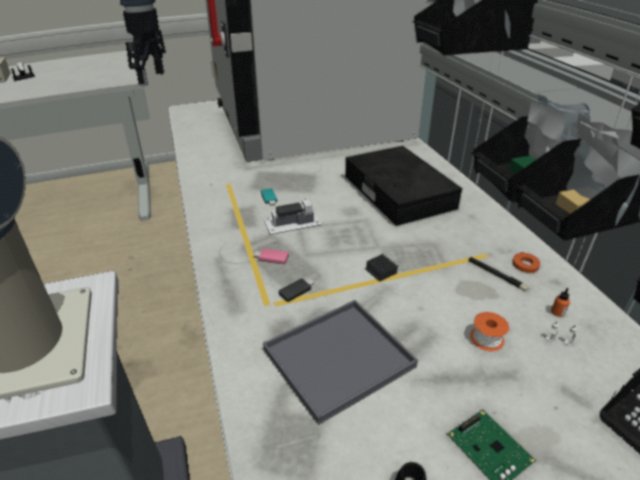

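The side view shows the cabinet wall behind the far left end, the holder at (292,213), the spare at (295,289) and the tray at (340,357). The direct path towards the holder is clear.

```bash
python3 -m jog '[{"x":0,"y":-29.5,"z":-25.3,"yaw":-26.6},{"x":0,"y":-29.5,"z":-25.3,"yaw":-26.6},{"x":0,"y":-29.5,"z":-25.3,"yaw":-26.6},{"x":0,"y":-29.5,"z":-25.3,"yaw":-26.6},{"x":0,"y":-29.5,"z":-25.3,"yaw":-26.6},{"x":0,"y":-29.5,"z":-25.3,"yaw":-26.6},{"x":0,"y":-29.5,"z":-25.3,"yaw":-26.6},{"x":0,"y":-29.5,"z":-25.3,"yaw":-26.6},{"x":0,"y":-29.5,"z":-25.3,"yaw":-26.6},{"x":0,"y":-29.5,"z":-25.3,"yaw":-26.6},{"x":0,"y":-29.5,"z":-25.3,"yaw":-26.6},{"x":0,"y":-29.5,"z":-25.3,"yaw":-26.6}]' -0.1
python3 - <<'E'
from h import *
p,M=tool(); print(p,M.round(3)); d=snap('wrist','w1'); print(d['origin'],att(d).round(3))
E
```

```text
time: 1.1
eef_pos: [0.4303, 0.2001, 0.2312]
tcp_rot: [-1.207, 1.21, 1.208]
force: [0.4, -0.3, -0.1]
grip_width: 0.0383
[0.43032415 0.20011638 0.23118486] [[-0.    -1.     0.002]
 [ 0.     0.002  1.   ]
 [-1.     0.     0.   ]]
[0.35403361 0.20004666 0.37434154] [[ 0.002 -0.956 -0.295]
 [ 1.     0.002  0.   ]
 [ 0.    -0.295  0.956]]
```

View pics/w1.png

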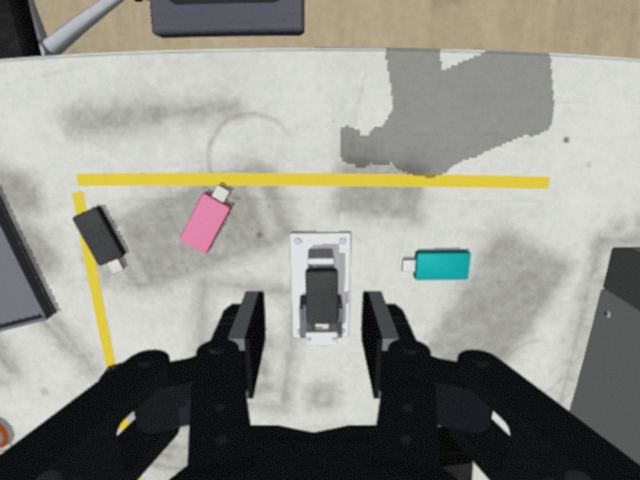

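The wrist view (world +x points downwards) shows the holder at about (321,290), the adapter block at (321,295) and the lip at (321,256). The pink one is at (206,220), the turquoise at (440,265) and the spare at (101,238). Now I'll measure the plate and block from the depth.

```bash
python3 - <<'E'
from h import *
d=load('w1'); P=cloud(d); z=P[:,:,2]
roi=np.zeros_like(z,bool); roi[222:352,282:362]=1
print('table z',np.median(z[225:345,270:285]))
def rect(m,name):
    r=cv2.minAreaRect(P[m][:,:2].astype(np.float32)); print(name,m.sum(),np.array(r[0]).round(4),np.array(r[1]).round(4),round(r[2],2),np.median(z[m]).round(4))
rect(roi&(z>.0035)&(z<.01),'plate')
g=d['img'].max(2)
b=roi&(z>.039)&(z<.046)&(g<75); b[:, :305]=0; b[:,340:]=0
rect(cv2.erode(b.astype(np.uint8),np.ones((2,2)))>0,'block')
print([ (i,g[i,321],z[i,321].round(3)) for i in range(235,340,4)])
# plate by colour edges
q=[(290,232),(351,231)]
gray=cv2.GaussianBlur(cv2.cvtColor(d['img'],cv2.COLOR_RGB2GRAY),(3,3),0).astype(float)
for c,rng in((291,range(240,330,10)),(351,range(240,330,10))):
    pts=[]
    for v in rng:
        hm=z[v,c-8:c+9]; hi=np.where(hm>.003)[0]+c-8
        if len(hi): pts.append((hi.min() if c<300 else hi.max(),v))
    X=onplane(d,pts,.006); k=np.polyfit(X[:,0],X[:,1],1); print('edge y at .52',np.polyval(k,.52).round(4),'deg',np.degrees(np.arctan(k[0])).round(2))
E
```

```text
table z 0.00030672921598826064
plate 2968 [0.5226 0.2066] [0.1163 0.0596] 1.32 0.0063
block 958 [0.5169 0.2076] [0.0528 0.027 ] 1.07 0.0422
[(235, np.uint8(227), np.float64(0.006)), (239, np.uint8(226), np.float64(0.006)), (243, np.uint8(222), np.float64(0.007)), (247, np.uint8(159), np.float64(0.006)), (251, np.uint8(93), np.float64(0.015)), (255, np.uint8(91), np.float64(0.028)), (259, np.uint8(214), np.float64(0.035)), (263, np.uint8(210), np.float64(0.036)), (267, np.uint8(73), np.float64(0.03)), (271, np.uint8(51), np.float64(0.04)), (275, np.uint8(72), np.float64(0.041)), (279, np.uint8(72), np.float64(0.043)), (283, np.uint8(73), np.float64(0.043)), (287, np.uint8(70), np.float64(0.042)), (291, np.uint8(71), np.float64(0.042)), (295, np.uint8(69), np.float64(0.043)), (299, np.uint8(72), np.float64(0.043)), (303, np.uint8(69), np.float64(0.041)), (307, np.uint8(68), np.float64(0.043)), (311, np.uint8(68), np.float64(0.041)), (315, np.uint8(68), np.float64(0.041)), (319, np.uint8(68), np.float64(0.043)), (323, np.uint8(127), np.float64(0.042)), (327, np.uint8(164), np.float64(0.04)), (331, np.uint8(123), np.float64(0.045)), (335, np.uint8(227), np.float64(0.047)), (339, np.uint8(226), np.float64(0.046))]
edge y at .52 0.1778 deg 1.36
edge y at .52 0.2357 deg 0.62
```

```bash
python3 - <<'E'
from h import *
t=np.radians(1.1); print(.523-.014*np.cos(t), .2066-.014*np.sin(t))
todo([.509,.2063,.017],[-np.sin(t),np.cos(t)])
E
```

```text
0.509002580030297 0.20633123580640436
shift cm [21.41 -7.9   0.54]
yaw -1.13 alt -181.13
```

```bash
python3 -m jog '[{"x":5,"y":-4,"z":0.6,"yaw":-1.1},{"x":8,"y":-7.9,"z":0.6,"yaw":-1.1},{"x":12,"y":-7.9,"z":0.6,"yaw":-1.1},{"x":14,"y":-7.9,"z":0.6,"yaw":-1.1},{"x":14,"y":-7.9,"z":0.6,"yaw":-1.1},{"x":14,"y":-7.9,"z":0.6,"yaw":-1.1}]' 0.05
python3 - <<'E'
from h import *
d=snap('wrist','w2'); t=np.radians(1.1); todo([.509,.2063,.017],[-np.sin(t),np.cos(t)])
P=cloud(d); z=P[:,:,2]; g=d['img'].max(2)
m=(abs(P[:,:,0]-.505)<.02)&(abs(P[:,:,1]-.206)<.03)&(z>.036)&(z<.048)&(g<95)
r=cv2.minAreaRect(P[m][:,:2].astype(np.float32)); print(m.sum(),r,np.median(z[m]))
E
```

```text
time: 1.65
eef_pos: [0.5066, 0.2073, 0.0888]
tcp_rot: [-1.223, 1.206, 1.229]
force: [0.3, 0.5, -0.1]
grip_width: 0.0446
shift cm [ 7.43 -0.09 -0.15]
yaw 0.12 alt -179.88
3661 ((0.5075835585594177, 0.20754943788051605), (0.03486153855919838, 0.029380155727267265), 0.227403461933136) 0.04229114236291237
```

View pics/w2.png

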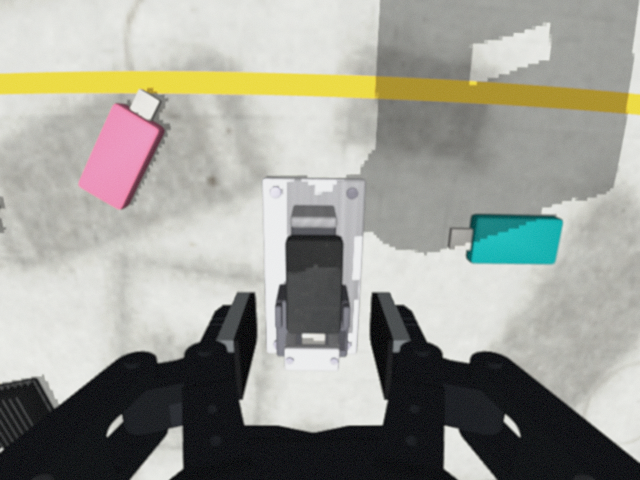

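The view shows the jaws straddling the block at (314,285), centred, with lip, bar and guides clear of the fingers. I'll go down and close lightly.

```bash
python3 -m jog '[{"x":3,"y":-0.1,"z":0,"yaw":0},{"x":5,"y":-0.1,"z":0,"yaw":0},{"x":6.5,"y":-0.1,"z":0,"yaw":0},{"x":7.4,"y":-0.1,"z":0,"yaw":0},{"x":7.4,"y":-0.1,"z":0,"yaw":0},{"x":7.4,"y":-0.1,"z":0,"yaw":0}]' && python3 -m jog '[{"x":0},{"x":0},{"x":0},{"x":0}]' -0.29 20
python3 -m jog '[{"x":0},{"x":0},{"x":0}]' -0.31 20
```

```text
time: 2.2
eef_pos: [0.5111, 0.2076, 0.0195]
tcp_rot: [-1.225, 1.197, 1.223]
force: [0.4, 0.3, -0.3]
grip_width: 0.0445validation failed for argument at $[0]...
validation failed for argument at $[0]...
```

```bash
python3 -m jog '[{"x":0,"y":0,"z":0,"yaw":0},{"x":0,"y":0,"z":0,"yaw":0},{"x":0,"y":0,"z":0,"yaw":0},{"x":0,"y":0,"z":0,"yaw":0}]' -0.29 20;  python3 -m jog '[{"x":0,"y":0,"z":0,"yaw":0},{"x":0,"y":0,"z":0,"yaw":0},{"x":0,"y":0,"z":0,"yaw":0}]' -0.31
python3 -c "
from h import *
print(readout.get_state()['force'],tool()[0])"
```

```text
time: 2.53
eef_pos: [0.5107, 0.207, 0.0181]
tcp_rot: [-1.224, 1.199, 1.223]
force: [0.2, 0.1, 0.8]
grip_width: 0.03
time: 2.78
eef_pos: [0.5106, 0.2069, 0.0181]
tcp_rot: [-1.224, 1.199, 1.223]
force: [-1.9, -0.3, 7.3]
grip_width: 0.0298
[-1.87774709 -0.32598146  7.26836082] [0.5106476  0.20694413 0.01805238]
```

```bash
cat >> h.py <<'E'
def tilt(tag):
    d=snap('wrist',tag); P=cloud(d); z=P[:,:,2]; g=d['img'].max(2); p,_=tool()
    m=(P[:,:,0]>p[0]-.03)&(P[:,:,0]<p[0]+.035)&(abs(P[:,:,1]-p[1])<.013)&(z>p[2]+.008)&(z<p[2]+.045)&(g<95)
    Q=P[m]; k=None
    for _ in range(4):
        A=np.c_[Q[:,0]-p[0],Q[:,1]-p[1],np.ones(len(Q))]; k=np.linalg.lstsq(A,Q[:,2],rcond=None)[0]; r=abs(Q[:,2]-A@k); Q=Q[r<max(.002,2*np.median(r))]
    print('n',len(Q),'slope deg tail-up',np.degrees(np.arctan(-k[0])).round(1),'side',np.degrees(np.arctan(k[1])).round(1),'top z at tcp',k[2].round(4),'x ext',Q[:,0].min().round(4),Q[:,0].max().round(4),'F',np.array(readout.get_state()['force']).round(1),'tcp',p.round(4))
E
python3 -c "
from h import *
tilt('t0')"
python3 -m jog '[{"x":-0.1,"y":-0.02,"z":0,"yaw":0},{"x":-0.2,"y":-0.04,"z":0,"yaw":0},{"x":-0.2,"y":-0.04,"z":0,"yaw":0}]'
python3 -c "
from h import *
tilt('t1')"
```

```text
n 9320 slope deg tail-up -0.4 side -0.1 top z at tcp 0.0423 x ext 0.4896 0.5445 F [-1.5  0.3  7.2] tcp [0.5106 0.2069 0.018 ]
time: 3.08
eef_pos: [0.5107, 0.2068, 0.0194]
tcp_rot: [-1.224, 1.2, 1.224]
force: [0.2, -1.0, 0.0]
grip_width: 0.0299
n 9341 slope deg tail-up -0.3 side -0.1 top z at tcp 0.0436 x ext 0.49 0.5445 F [-0.1  0.1 -0.5] tcp [0.5106 0.2067 0.0193]
```

```bash

python3 -m jog '[{"x":0,"y":0,"z":0,"yaw":0},{"x":-0.05,"y":0,"z":0,"yaw":0},{"x":-0.1,"y":-0.02,"z":0,"yaw":0},{"x":-0.1,"y":-0.02,"z":0,"yaw":0}]' -0.29
python3 -c "
from h import *
tilt('t2')"
```

```text
time: 3.47
eef_pos: [0.5109, 0.2068, 0.0204]
tcp_rot: [-1.224, 1.2, 1.224]
force: [0.1, 0.4, 0.3]
grip_width: 0.0303
n 9178 slope deg tail-up -0.4 side -0.0 top z at tcp 0.0423 x ext 0.4898 0.5445 F [0.6 0.1 0.4] tcp [0.5108 0.2068 0.0203]
```

```bash

python3 -m jog '[{"x":0.1,"y":0,"z":0,"yaw":0},{"x":0.1,"y":0,"z":0,"yaw":0},{"x":0,"y":0,"z":0,"yaw":0},{"x":-0.05,"y":-0.02,"z":0,"yaw":0},{"x":-0.1,"y":-0.02,"z":0,"yaw":0},{"x":-0.1,"y":-0.02,"z":0,"yaw":0}]' -0.299
python3 -c "
from h import *
tilt('t3')"
```

```text
time: 4.02
eef_pos: [0.5111, 0.2068, 0.0214]
tcp_rot: [-1.224, 1.2, 1.224]
force: [0.0, 0.7, -0.2]
grip_width: 0.0301
n 9288 slope deg tail-up -0.4 side -0.1 top z at tcp 0.0443 x ext 0.4898 0.545 F [ 0.4 -1.4 -0.2] tcp [0.511  0.2068 0.0214]
```

```bash

python3 -m jog '[{"x":0,"y":0,"z":0,"yaw":0},{"x":0,"y":0,"z":0,"yaw":0}]' -0.295
python3 -c "
from h import *
tilt('t4')"
python3 -m jog '[{"x":-0.05,"y":-0.02,"z":0,"yaw":0},{"x":-0.1,"y":-0.04,"z":0,"yaw":0},{"x":-0.15,"y":-0.06,"z":0,"yaw":0},{"x":-0.15,"y":-0.06,"z":0,"yaw":0}]'
python3 -c "
from h import *
tilt('t5')"
```

```text
time: 4.23
eef_pos: [0.511, 0.2068, 0.0213]
tcp_rot: [-1.224, 1.2, 1.224]
force: [-0.0, -0.1, 0.2]
grip_width: 0.03
n 9129 slope deg tail-up -0.3 side -0.0 top z at tcp 0.0423 x ext 0.4898 0.5449 F [0.4 0.7 0.6] tcp [0.511  0.2068 0.0213]
time: 4.62
eef_pos: [0.5118, 0.2069, 0.0229]
tcp_rot: [-1.224, 1.2, 1.223]
force: [0.1, 0.5, 0.0]
grip_width: 0.0299
n 9068 slope deg tail-up -0.2 side -0.0 top z at tcp 0.0423 x ext 0.4898 0.5447 F [-0.   0.4 -0.5] tcp [0.5117 0.2068 0.0229]
```

```bash

python3 -m jog '[{"x":0.2,"y":0.25,"z":0,"yaw":0},{"x":0.4,"y":0.4,"z":0,"yaw":0},{"x":0.4,"y":0.4,"z":0,"yaw":0}]' -0.28
python3 -m jog '[{"x":0,"y":0,"z":0,"yaw":0},{"x":0,"y":0,"z":0,"yaw":0},{"x":-0.1,"y":-0.02,"z":0,"yaw":0},{"x":-0.2,"y":-0.04,"z":0,"yaw":0},{"x":-0.25,"y":-0.06,"z":0,"yaw":0},{"x":-0.25,"y":-0.06,"z":0,"yaw":0}]' -0.298
python3 -c "
from h import *
tilt('t6')"
```

```text
time: 4.92
eef_pos: [0.5067, 0.2065, 0.0183]
tcp_rot: [-1.223, 1.201, 1.224]
force: [-0.6, 0.4, -0.7]
grip_width: 0.031
time: 5.42
eef_pos: [0.5085, 0.2068, 0.0216]
tcp_rot: [-1.224, 1.199, 1.223]
force: [0.2, -0.3, -0.5]
grip_width: 0.0301
n 8679 slope deg tail-up 0.2 side -0.0 top z at tcp 0.0452 x ext 0.4914 0.5434 F [-0.6  0.6  0.2] tcp [0.5084 0.2068 0.0215]
```

```bash

python3 -m jog '[{"x":-0.05,"y":0,"z":0,"yaw":0},{"x":-0.1,"y":0,"z":0,"yaw":0},{"x":-0.15,"y":-0.01,"z":0,"yaw":0},{"x":-0.2,"y":-0.02,"z":0,"yaw":0},{"x":-0.2,"y":-0.02,"z":0,"yaw":0}]'
python3 -c "
from h import *
tilt('t7')"
```

```text
time: 5.88
eef_pos: [0.5085, 0.2068, 0.0234]
tcp_rot: [-1.224, 1.2, 1.224]
force: [0.2, -0.5, -0.8]
grip_width: 0.0302
n 8492 slope deg tail-up 2.5 side -0.0 top z at tcp 0.0469 x ext 0.4914 0.5435 F [-0.  -0.6  0.2] tcp [0.5085 0.2068 0.0234]
```

It pivots in the light grip with under 1 N on the wrist. I'll carry on.

```bash

python3 -m jog '[{"x":-0.1,"y":0,"z":0,"yaw":0},{"x":-0.2,"y":-0.02,"z":0,"yaw":0},{"x":-0.3,"y":-0.04,"z":0,"yaw":0},{"x":-0.4,"y":-0.05,"z":0,"yaw":0},{"x":-0.4,"y":-0.05,"z":0,"yaw":0}]'
python3 -c "
from h import *
tilt('t8')"
```

```text
time: 6.35
eef_pos: [0.5091, 0.2068, 0.0276]
tcp_rot: [-1.224, 1.199, 1.223]
force: [0.3, 0.0, -0.1]
grip_width: 0.0301
n 7694 slope deg tail-up 7.6 side -0.2 top z at tcp 0.0507 x ext 0.4923 0.544 F [-0.7  0.1  0.3] tcp [0.509  0.2068 0.0275]
```

```bash

python3 -m jog '[{"x":-0.1,"y":0,"z":0,"yaw":0},{"x":-0.2,"y":-0.01,"z":0,"yaw":0},{"x":-0.3,"y":-0.03,"z":0,"yaw":0},{"x":-0.45,"y":-0.05,"z":0,"yaw":0},{"x":-0.45,"y":-0.05,"z":0,"yaw":0},{"x":-0.45,"y":-0.05,"z":0,"yaw":0}]'
python3 -c "
from h import *
tilt('t9')"
```

```text
time: 6.9
eef_pos: [0.5095, 0.2068, 0.032]
tcp_rot: [-1.224, 1.2, 1.224]
force: [0.5, 0.3, -0.2]
grip_width: 0.0302
n 6834 slope deg tail-up 13.1 side -0.3 top z at tcp 0.0546 x ext 0.493 0.5445 F [ 0.4  0.2 -0.8] tcp [0.5095 0.2068 0.0319]
```

```bash

python3 -m jog '[{"x":0.1,"y":0,"z":0,"yaw":0},{"x":0.2,"y":0,"z":0,"yaw":0},{"x":0.2,"y":0.2,"z":0,"yaw":0},{"x":0.2,"y":0.5,"z":0,"yaw":0},{"x":0.2,"y":0.8,"z":0,"yaw":0},{"x":0.2,"y":0.8,"z":0,"yaw":0}]'
python3 -c "
from h import *
tilt('t10')"
```

```text
time: 7.45
eef_pos: [0.5004, 0.2064, 0.0297]
tcp_rot: [-1.224, 1.201, 1.224]
force: [0.4, 0.2, -0.7]
grip_width: 0.0301
n 6862 slope deg tail-up 13.2 side -0.4 top z at tcp 0.0522 x ext 0.4841 0.5358 F [-0.1  0.1 -0.2] tcp [0.5009 0.2065 0.0298]
```

```bash
python3 - <<'E'
from h import *
d=snap('side','s10'); w=load('t10')
p,_=tool(); u,v=project(d,[p+[0,0,.02]])[0].astype(int)
a=cv2.resize(d['img'][v-50:v+50,u-50:u+50],(500,500),interpolation=cv2.INTER_CUBIC)
b=cv2.resize(w['img'][170:420,215:415],(300,375)); b=np.vstack([b,np.zeros((125,300,3),np.uint8)])
cv2.imwrite('pics/c10.png',np.hstack([a,b])[:,:,::-1])
E
```

```text
(no output)
```

View pics/c10.png

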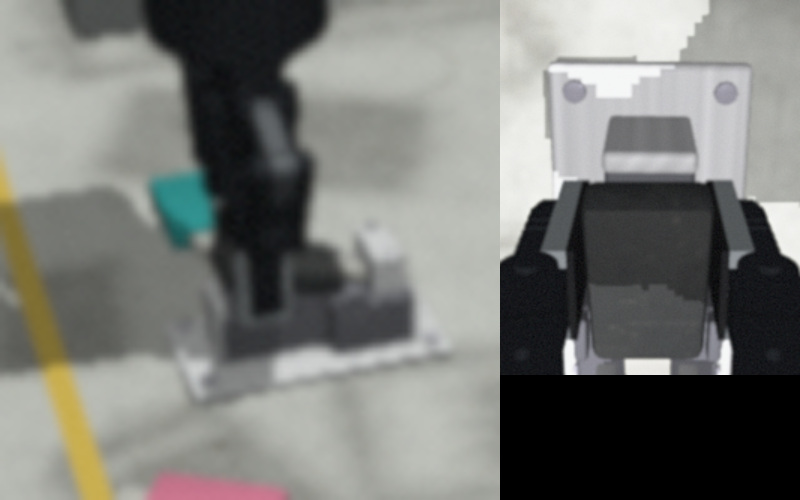

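The crops show the adapter between the pads with its tail above the lip and its plug sliding out from under the bar; nothing is jammed. I'll finish drawing it out, then rise and firm up the grip.

```bash

python3 -m jog '[{"x":0,"y":0.3,"z":0,"yaw":0},{"x":0,"y":0.7,"z":0,"yaw":0},{"x":0,"y":1.1,"z":0,"yaw":0},{"x":0,"y":1.5,"z":0,"yaw":0},{"x":0,"y":1.5,"z":0,"yaw":0},{"x":-0.3,"y":1.5,"z":0,"yaw":0},{"x":-0.8,"y":1.5,"z":0,"yaw":0},{"x":-1.5,"y":1.7,"z":0,"yaw":0},{"x":-2.5,"y":1.8,"z":0,"yaw":0},{"x":-3,"y":1.8,"z":0,"yaw":0},{"x":-3,"y":1.8,"z":0,"yaw":0}]'
python3 -m jog '[{"x":0,"y":0,"z":0,"yaw":0},{"x":0,"y":0,"z":0,"yaw":0},{"x":0,"y":0,"z":0,"yaw":0}]' -0.33 20
python3 - <<'E'
from h import *
tilt('t11')
d=load('w1');t=load('top0');P=cloud(t); z=P[:,:,2]
# tray fit
roi=np.zeros_like(z,bool); roi[205:320,370:485]=1
m=roi&(z>.0105)&(z<.03); r=cv2.minAreaRect(P[m][:,:2].astype(np.float32)); print(r, 'floor',np.median(z[240:285,405:450]))
a=np.radians(15-2); todo([.49,-.181,.1],[np.sin(np.radians(13)),np.cos(np.radians(13))])
print(readout.get_state()['qpos'].round(2))
E
```

```text
time: 8.47
eef_pos: [0.4845, 0.2067, 0.0616]
tcp_rot: [-1.224, 1.197, 1.222]
force: [0.7, -0.8, -0.6]
grip_width: 0.0298
time: 8.72
eef_pos: [0.4833, 0.2062, 0.0596]
tcp_rot: [-1.224, 1.2, 1.224]
force: [0.5, 0.1, -0.4]
grip_width: 0.0296
n 6820 slope deg tail-up 13.1 side -0.4 top z at tcp 0.0822 x ext 0.467 0.5182 F [-0.5 -0.2 -0.3] tcp [0.4832 0.2062 0.0595]
((0.49236899614334106, -0.18212877213954926), (0.18056142330169678, 0.16353894770145416), 15.17853832244873) floor 0.0033355246023889507
shift cm [ -4.04   0.09 -38.72]
yaw 14.13 alt -165.87
[ 0.38  0.55  1.94 -0.    0.65 -1.21]
```

```bash

python3 -m jog '[{"x":-2,"y":0,"z":-1,"yaw":0},{"x":-4,"y":0,"z":-4,"yaw":0},{"x":-4,"y":0,"z":-7.5,"yaw":0},{"x":-4,"y":0,"z":-11,"yaw":0},{"x":-4,"y":0,"z":-15,"yaw":0},{"x":-4,"y":0,"z":-19,"yaw":0},{"x":-4,"y":0,"z":-23,"yaw":0},{"x":-4,"y":0,"z":-27,"yaw":0},{"x":-4,"y":0,"z":-31,"yaw":0},{"x":-4,"y":0,"z":-35,"yaw":0},{"x":-4,"y":0,"z":-37.5,"yaw":0},{"x":-4,"y":0,"z":-38.7,"yaw":0}]'
python3 -m jog '[{"x":1,"y":0,"z":0,"yaw":0},{"x":2,"y":0,"z":0,"yaw":0},{"x":3,"y":0,"z":0,"yaw":0},{"x":3,"y":0,"z":0,"yaw":0}]'
python3 - <<'E'
from h import *
tilt('t12'); P=cloud(load('t12')); p,_=tool()
m=(abs(P[:,:,0]-p[0]+.05)<.015)&(abs(P[:,:,1]-p[1])<.03); print('floor z',np.median(P[m][:,2]))
E
```

```text
time: 9.77
eef_pos: [0.491, -0.1839, 0.0996]
tcp_rot: [-1.222, 1.201, 1.221]
force: [-0.1, 1.6, -0.7]
grip_width: 0.0294
time: 10.1
eef_pos: [0.4892, -0.1785, 0.0672]
tcp_rot: [-1.221, 1.201, 1.229]
force: [0.3, 0.4, -0.8]
grip_width: 0.0299
n 6881 slope deg tail-up 13.4 side -0.2 top z at tcp 0.0897 x ext 0.4731 0.5247 F [-0.2 -1.4 -0.5] tcp [ 0.4897 -0.1787  0.068 ]
floor z 0.004491468778015623
```

View pics/t12.png

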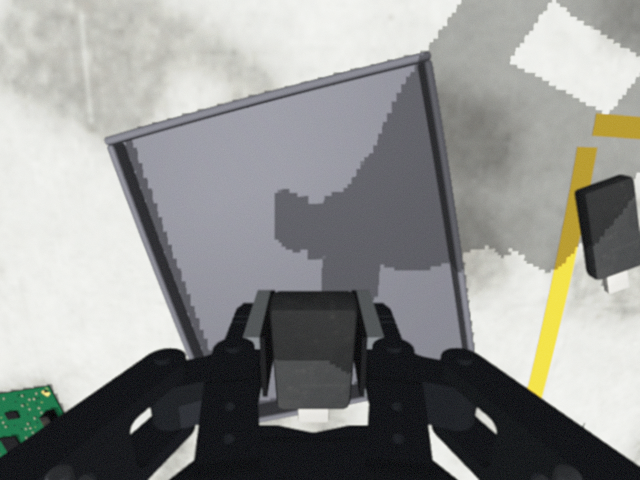

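The view shows the adapter in the jaws at (314,345) over the empty tray, with the spare at (605,228) undisturbed. The pads reach about 11 mm below the block, so the fingertips would meet the tray floor before the block lay flat. To avoid dropping it, I'll rest the block on the top of the tray's side wall (18 mm high), with the pads straddling the wall. There I'll slide the pads up and regrip low on the block. First I'll fit that wall.

```bash
python3 - <<'E'
from h import *
d=load('t12'); P=cloud(d); z=P[:,:,2]; 
m=(z>.0155)&(z<.0215)&(P[:,:,0]>.39)&(P[:,:,0]<.54)&(P[:,:,1]>-.135)&(P[:,:,1]<-.07)
Q=P[m]; 
for _ in range(5):
    k=np.polyfit(Q[:,0],Q[:,1],1); r=Q[:,1]-np.polyval(k,Q[:,0]); Q=Q[abs(r)<.004]
print(len(Q),'deg',np.degrees(np.arctan(k[0])),'y at .45,.48',np.polyval(k,[.45,.48]),'ztop',np.median(Q[:,2]),'x',Q[:,0].min(),Q[:,0].max(), 'resid pct',np.percentile(r,[2,50,98]))
a=np.arctan(k[0]); x=.455; y=np.polyval(k,x)
todo([x,y,.06],[-np.sin(a),np.cos(a)])
E
```

```text
2541 deg 15.201927066880778 y at .45,.48 [-0.11201994 -0.10386803] ztop 0.018108283623323257 x 0.3900243751345231 0.5389519202017612 resid pct [-0.00187969 -0.00013144  0.00235921]
shift cm [0.83 3.32 6.88]
yaw -13.97 alt -193.97
```

```bash

python3 -m jog '[{"x":0,"y":1,"z":2,"yaw":-4},{"x":0,"y":2.2,"z":4,"yaw":-9},{"x":0,"y":3.3,"z":6.2,"yaw":-14},{"x":0.8,"y":3.3,"z":6.9,"yaw":-14},{"x":0.8,"y":3.3,"z":6.9,"yaw":-14},{"x":0.8,"y":3.3,"z":6.9,"yaw":-14}]'
python3 - <<'E'
from h import *
tilt('t13'); d=load('t13'); P=cloud(d); z=P[:,:,2]; p,M=tool(); print(M.round(3))
m=(z>.0155)&(z<.0215)&(P[:,:,0]>.36)&(P[:,:,0]<.45)&(P[:,:,1]>-.15)&(P[:,:,1]<-.09)
Q=P[m]
for _ in range(5):
    k=np.polyfit(Q[:,0],Q[:,1],1); r=Q[:,1]-np.polyval(k,Q[:,0]); Q=Q[abs(r)<.004]
a=np.radians(15.2); print(len(Q),'deg',np.degrees(np.arctan(k[0])),'wall y at tcp',np.polyval(k,p[0]),-.11202+(p[0]-.45)*np.tan(a),np.percentile(r,[2,50,98]),'ztop',np.median(Q[:,2]))
print(np.polyval(k,.40), -.11202-.05*np.tan(a))
E
```

```text
time: 10.65
eef_pos: [0.4572, -0.1117, 0.0617]
tcp_rot: [-1.402, 1.072, 1.401]
force: [0.5, 0.5, 0.5]
grip_width: 0.0294
n 6428 slope deg tail-up 12.6 side -3.6 top z at tcp 0.0843 x ext 0.439 0.4927 F [ 0.5 -0.7 -0.3] tcp [ 0.4577 -0.1123  0.0619]
[[ 0.001 -0.965 -0.261]
 [-0.    -0.261  0.965]
 [-1.    -0.001 -0.001]]
922 deg 17.709066885037203 wall y at tcp -0.10847521145336936 -0.10992950989883857 [-3.01067627e-03  7.46887279e-05  2.30936722e-03] ztop 0.018235715776353245
-0.12689786582605386 -0.12560469933636909
```

View pics/t13.png

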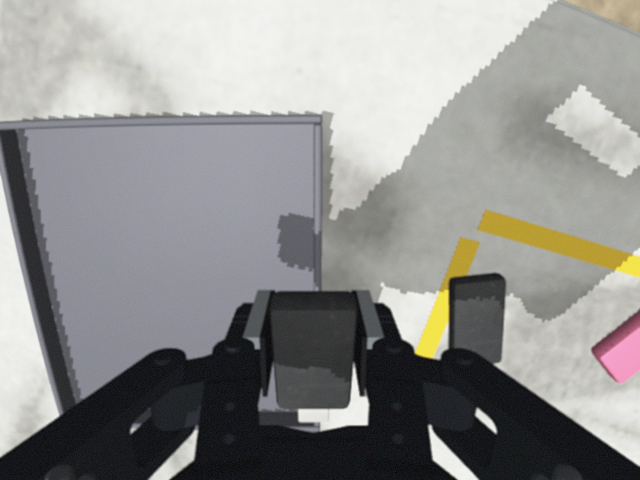

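The view shows the jaws over the tray's right-hand wall (318,200), with the spare clear at (477,318). I'll lower the nose onto the wall with the light grip.

```bash

python3 -m jog '[{"x":1,"y":0,"z":0.2,"yaw":0},{"x":2.5,"y":0,"z":0.2,"yaw":0},{"x":3.5,"y":0,"z":0.2,"yaw":0},{"x":4.1,"y":0,"z":0.2,"yaw":0},{"x":4.1,"y":0,"z":0.2,"yaw":0},{"x":4.1,"y":0,"z":0.2,"yaw":0}]' -0.299
python3 -m jog '[{"x":0.1,"y":0,"z":0,"yaw":0},{"x":0.25,"y":0,"z":0,"yaw":0},{"x":0.4,"y":0,"z":0,"yaw":0},{"x":0.5,"y":0,"z":0,"yaw":0},{"x":0.5,"y":0,"z":0,"yaw":0},{"x":0.5,"y":0,"z":0,"yaw":0}]' -0.298
python3 -c "
from h import *
tilt('t14')"
```

```text
time: 11.2
eef_pos: [0.4559, -0.1106, 0.0203]
tcp_rot: [-1.4, 1.073, 1.402]
force: [-0.1, 0.4, 0.0]
grip_width: 0.0298
time: 11.7
eef_pos: [0.4562, -0.1104, 0.0159]
tcp_rot: [-1.401, 1.072, 1.401]
force: [0.2, 0.7, 0.6]
grip_width: 0.03
n 6674 slope deg tail-up 11.9 side -2.9 top z at tcp 0.0386 x ext 0.4379 0.4912 F [ 0.3 -1.3  0.2] tcp [ 0.4562 -0.1104  0.0159]
```

```bash

python3 -m jog '[{"x":0.1,"y":0,"z":0,"yaw":0},{"x":0.2,"y":0,"z":0,"yaw":0},{"x":0.3,"y":0,"z":0,"yaw":0},{"x":0.4,"y":0,"z":0,"yaw":0},{"x":0.5,"y":0,"z":0,"yaw":0},{"x":0.5,"y":0,"z":0,"yaw":0}]'
python3 -c "
from h import *
tilt('t15')"
```

```text
time: 12.25
eef_pos: [0.456, -0.1104, 0.0106]
tcp_rot: [-1.401, 1.073, 1.401]
force: [0.3, -0.3, 0.1]
grip_width: 0.0305
n 7751 slope deg tail-up 4.6 side -1.0 top z at tcp 0.0336 x ext 0.4367 0.4911 F [-0.5 -0.9 -0. ] tcp [ 0.4561 -0.1104  0.0107]
```

```bash

python3 -m jog '[{"x":0.1,"y":0,"z":0,"yaw":0},{"x":0.2,"y":0,"z":0,"yaw":0},{"x":0.3,"y":0,"z":0,"yaw":0},{"x":0.34,"y":0,"z":0,"yaw":0},{"x":0.34,"y":0,"z":0,"yaw":0}]'
python3 -c "
from h import *
tilt('t16')"
```

```text
time: 12.72
eef_pos: [0.4561, -0.1104, 0.0073]
tcp_rot: [-1.401, 1.073, 1.401]
force: [-0.8, -0.0, -0.1]
grip_width: 0.03
n 8319 slope deg tail-up -0.1 side 0.4 top z at tcp 0.0304 x ext 0.4364 0.4911 F [ 1.2 -0.4 -0.4] tcp [ 0.4561 -0.1104  0.0074]
```

```bash

python3 -m jog '[{"x":0,"y":0,"z":0,"yaw":0},{"x":0,"y":0,"z":0,"yaw":0},{"x":-0.1,"y":0,"z":0,"yaw":0},{"x":-0.3,"y":0,"z":0,"yaw":0},{"x":-0.5,"y":0,"z":0,"yaw":0},{"x":-0.7,"y":0,"z":0,"yaw":0},{"x":-0.9,"y":0,"z":0,"yaw":0},{"x":-0.9,"y":0,"z":0,"yaw":0}]' -0.29
python3 -c "
from h import *
tilt('t17')"
```

```text
time: 13.43
eef_pos: [0.4565, -0.1105, 0.0169]
tcp_rot: [-1.402, 1.072, 1.4]
force: [-0.3, -0.6, 0.1]
grip_width: 0.0304
n 6944 slope deg tail-up 0.4 side 1.2 top z at tcp 0.0304 x ext 0.437 0.4914 F [-0.6 -0.5  0.5] tcp [ 0.4564 -0.1105  0.0167]
```

```bash

python3 -m jog '[{"x":0,"y":0,"z":0,"yaw":0},{"x":0,"y":0,"z":0,"yaw":0},{"x":0,"y":0,"z":0,"yaw":0},{"x":-0.5,"y":0,"z":0,"yaw":0},{"x":-1.5,"y":0,"z":0,"yaw":0},{"x":-2.5,"y":0,"z":0,"yaw":0},{"x":-2.5,"y":-0.5,"z":-2,"yaw":0},{"x":-2.5,"y":-1,"z":-4.5,"yaw":0},{"x":-2.5,"y":-1,"z":-7,"yaw":0},{"x":-2.5,"y":-1,"z":-7.5,"yaw":0},{"x":-2.5,"y":-1,"z":-7.5,"yaw":0},{"x":-2.5,"y":-1,"z":-7.5,"yaw":0}]' -0.315
python3 - <<'E'
from h import *
tilt('t18'); P=cloud(load('t18')); p,_=tool()
m=(abs(P[:,:,0]-p[0]+.05)<.01)&(abs(P[:,:,1]-p[1])<.02); print('floor z',np.median(P[m][:,2]))
E
```

```text
time: 14.48
eef_pos: [0.4848, -0.1799, 0.0418]
tcp_rot: [-1.4, 1.073, 1.401]
force: [0.0, -0.7, 0.0]
grip_width: 0.0296
n 6614 slope deg tail-up 0.4 side 1.3 top z at tcp 0.0555 x ext 0.4661 0.5195 F [-0.7  0.4 -0.3] tcp [ 0.4845 -0.1794  0.0416]
floor z 0.0044879600901519545
```

```bash

python3 -m jog '[{"x":1,"y":0,"z":0,"yaw":0},{"x":2.2,"y":0,"z":0,"yaw":0},{"x":3,"y":0,"z":0,"yaw":0},{"x":3.5,"y":0,"z":0,"yaw":0},{"x":3.7,"y":0,"z":0,"yaw":0},{"x":3.8,"y":0,"z":0,"yaw":0},{"x":3.8,"y":0,"z":0,"yaw":0}]'
python3 -m jog '[{"x":0.05,"y":0,"z":0,"yaw":0},{"x":0.1,"y":0,"z":0,"yaw":0},{"x":0.1,"y":0,"z":0,"yaw":0}]'
python3 -c "
from h import *
tilt('t19')"
```

```text
time: 15.12
eef_pos: [0.4842, -0.1794, 0.0036]
tcp_rot: [-1.399, 1.073, 1.404]
force: [-5.0, 4.4, 14.7]
grip_width: 0.0299
time: 15.37
eef_pos: [0.4843, -0.1794, 0.0036]
tcp_rot: [-1.399, 1.073, 1.403]
force: [-6.9, 5.3, 26.9]
grip_width: 0.0294
n 6487 slope deg tail-up 0.7 side 1.5 top z at tcp 0.0173 x ext 0.4659 0.5193 F [-7.4  3.8 25.8] tcp [ 0.4843 -0.1794  0.0036]
```

```bash

python3 -m jog '[{"x":-0.05,"y":0,"z":0,"yaw":0},{"x":-0.1,"y":0,"z":0,"yaw":0},{"x":-0.1,"y":0,"z":0,"yaw":0}]'
python3 -c "
from h import *
tilt('t20')"
```

```text
time: 15.67
eef_pos: [0.4843, -0.1794, 0.0036]
tcp_rot: [-1.399, 1.073, 1.403]
force: [-4.9, 3.6, 12.8]
grip_width: 0.0298
n 6466 slope deg tail-up 0.7 side 1.5 top z at tcp 0.0173 x ext 0.4655 0.5193 F [-4.3  3.9 12.9] tcp [ 0.4843 -0.1794  0.0036]
```

```bash

python3 -m jog '[{"x":-0.05,"y":0,"z":0,"yaw":0},{"x":-0.08,"y":0,"z":0,"yaw":0},{"x":-0.08,"y":0,"z":0,"yaw":0}]'
python3 -m jog '[{"x":0,"y":0,"z":0,"yaw":0},{"x":0,"y":0,"z":0,"yaw":0},{"x":0,"y":0,"z":0,"yaw":0}]' -0.295
python3 -c "
from h import *
tilt('t21')"
python3 -m jog '[{"x":0,"y":0,"z":0,"yaw":0},{"x":0,"y":0,"z":0,"yaw":0},{"x":0,"y":0,"z":0,"yaw":0}]' -0.2
python3 -c "
from h import *
tilt('t22')"
```

```text
time: 15.97
eef_pos: [0.4854, -0.1801, 0.004]
tcp_rot: [-1.401, 1.072, 1.401]
force: [-0.1, -0.1, -0.2]
grip_width: 0.0295
time: 16.22
eef_pos: [0.4854, -0.1802, 0.004]
tcp_rot: [-1.401, 1.073, 1.401]
force: [0.6, 0.5, -0.5]
grip_width: 0.0299
n 6433 slope deg tail-up 0.6 side 1.5 top z at tcp 0.0165 x ext 0.4661 0.5203 F [ 0.2 -0.1 -0.5] tcp [ 0.4854 -0.1802  0.0041]
time: 16.52
eef_pos: [0.4854, -0.1802, 0.0042]
tcp_rot: [-1.401, 1.073, 1.401]
force: [0.8, -1.0, 0.2]
grip_width: 0.0342
n 7430 slope deg tail-up -0.2 side 0.2 top z at tcp 0.0163 x ext 0.4657 0.5204 F [ 0.3  0.3 -0.2] tcp [ 0.4854 -0.1802  0.0042]
```

Set down from about 0.2–0.8 mm and now flat. I'll open slightly more, withdraw straight up and check.

```bash

python3 -m jog '[{"x":-0.3,"y":0,"z":0,"yaw":0},{"x":-1,"y":0,"z":0,"yaw":0},{"x":-2.5,"y":0,"z":0,"yaw":0},{"x":-5,"y":0,"z":0,"yaw":0},{"x":-8,"y":0,"z":0,"yaw":0},{"x":-12,"y":1,"z":0,"yaw":0},{"x":-15,"y":4,"z":0,"yaw":0},{"x":-15,"y":7,"z":0,"yaw":0},{"x":-15,"y":8,"z":0,"yaw":0},{"x":-15,"y":8,"z":0,"yaw":0}]' -0.1
python3 - <<'E'
from h import *
w=snap('wrist','wf'); s=snap('side','sf')
P=cloud(w); z=P[:,:,2]; g=w['img'].max(2)
m=(abs(P[:,:,0]-.493)<.04)&(abs(P[:,:,1]+.178)<.03)&(g<95)&(z>.012)
Q=P[m]; A=np.c_[Q[:,:2]-Q[:,:2].mean(0),np.ones(len(Q))]; k=np.linalg.lstsq(A,Q[:,2],rcond=None)[0]; print(len(Q),Q.mean(0).round(4),'tilts deg',np.degrees(k[:2]).round(2))
cv2.imwrite('pics/fin.png',np.hstack([cv2.resize(w['img'],(400,300)),cv2.resize(s['img'][160:430,180:480],(400,360))[:300]])[:,:,::-1])
p0=P.copy(); print(readout.get_state()['force'],readout.get_state()['time'])
E
```

```text
time: 17.4
eef_pos: [0.4059, -0.2011, 0.1549]
tcp_rot: [-1.399, 1.074, 1.4]
force: [-0.0, 0.1, -0.6]
grip_width: 0.0384
2105 [ 0.4926 -0.1781  0.016 ] tilts deg [0.38 0.18]
[-0.41724489  0.64610156  0.37590573] 17.5
```

View pics/fin.png

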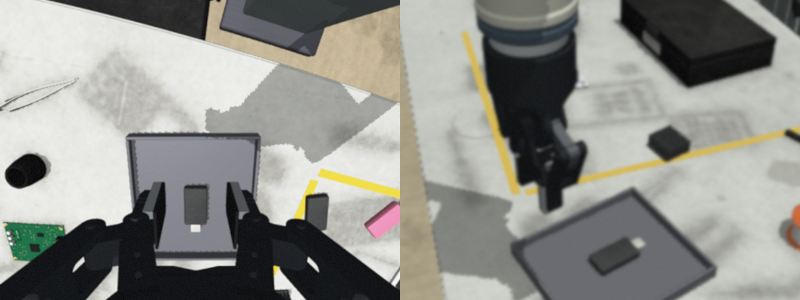

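The adapter lies flat in the tray, at (196,205) in the wrist view and (615,255) in the side crop. The robot is clear of it, and the spare is still on the worktop at (316,210).

```bash
python3 -c "
from h import *
print(workorder.finish_job())"
```

```text
the job is handed in; nothing more can be done
None
```

The adapter is out of the holder and lying flat, right way up, in the grey tray. I handed the job in at about 17.5 s; no verdict is reported.

- **Tilt:** I gripped it lightly and raised the tail. Since the moves cannot pitch the tool, the adapter pivoted in the pads to 13°. The plug bore lightly on the bar, with no more than about 1 N at the wrist. I then lowered it 2 mm off the bar and drew it back about 24 mm. Before that, three trial lifts raised it flat by 1 to 3 mm, and twice it slipped back about 2 mm onto the seat.
- **Regrip on the tray wall:** In that grip the fingertips reached about 11 mm below the block and would have met the tray floor first. I rested the block level on the top of the tray's side wall, slid the pads up, and regripped.
- **Set-down:** I lowered it into the tray until it touched. The force reached 26 N at the wrist, higher than I meant, so I backed off to about 0 N before opening. On release it settled by less than 1 mm.
- **Last checks:** The block's top is at z 16 mm, as expected on the 4 mm floor, and tilted under 0.5°. The gripper was 15 cm above the worktop with about zero force. The spare and the pink look-alike looked undisturbed in the final picture. I did not measure their positions, and the turquoise one was out of view.

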